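# Find and shim the rocking corner of a photo stand's base plate

## Task

The base plate of the photo stand wobbles on its feet. Press down on its corners one at a time until you find the one that rocks, then press the steel shim tongue in front of that corner fully flat. Leave the other three tongues raised, do not lift the plate or push it out of place, and leave the finds and the other things on the table alone.

Things in the scene. Friction and masses are not known exactly. Their poses are not given: they have to be found in the camera images.
- plate: Loose aluminium plate, 0.8 kg, an H: two bars 264 mm (y) x 44 mm, 140 mm apart, joined by a web 110 mm wide (y); 8 mm thick, a black disc and a post (28 mm thick, top 57 mm above the underside) in the middle. The bars' ends are its four corners, on three firm feet and a soft one, 22 mm above the bed. Origin: centre of underside; x away from robot, y left, z up; yaw within 0.2 rad.
- bed: Fixed black board under the plate, 290 x 310 mm, 12 mm thick, on the table. Origin: on the table top, straight below the plate's centre; the board reaches from 163 mm before it to 127 mm behind it in x. Axes as the plate's. A loose bone fragment lies on its front part, between the two front tongues.
- corner_1 (a point): Centre of the plate's front left (nearer the robot, its left) corner, on its upper face (42 mm above the table): the place to press to try that corner; flat area 44 x 44 mm around it. Axes as the plate.
- corner_2 (a point): Centre of the plate's front right corner, on its upper face (42 mm above the table): the place to press to try that corner; flat area 44 x 44 mm around it. Axes as the plate.
- corner_3 (a point): Centre of the plate's rear left corner, on its upper face (42 mm above the table): the place to press to try that corner; flat area 44 x 44 mm around it. Axes as the plate.
- corner_4 (a point): Centre of the plate's rear right corner, on its upper face (42 mm above the table): the place to press to try that corner; flat area 44 x 44 mm around it. Axes as the plate.
- tongue_1 (a point): Where to press the front left corner's shim tongue: fixed point 52 mm before (-x) the corner's centre, 28 mm above the table, on the tongue's face once flat. Steel strip 28 mm wide, 4 mm thick, 47 mm long from its pivot under the corner's front edge to its free end in front. Starts raised 0.5 to 0.61 rad (face 20 to 24 mm above this point), stays where left; goes down with 6 to 8 N.
- tongue_2 (a point): Where to press the front right corner's shim tongue: fixed point 52 mm before (-x) the corner's centre, 28 mm above the table, on the tongue's face once flat. Steel strip 28 mm wide, 4 mm thick, 47 mm long from its pivot under the corner's front edge to its free end in front. Starts raised 0.5 to 0.61 rad (face 20 to 24 mm above this point), stays where left; goes down with 6 to 8 N.
- tongue_3 (a point): Where to press the rear left corner's shim tongue: fixed point 52 mm before (-x) the corner's centre, 28 mm above the table, on the tongue's face once flat. Steel strip 28 mm wide, 4 mm thick, 47 mm long from its pivot under the corner's front edge to its free end in front. Starts raised 0.5 to 0.61 rad (face 20 to 24 mm above this point), stays where left; goes down with 6 to 8 N.
- tongue_4 (a point): Where to press the rear right corner's shim tongue: fixed point 52 mm before (-x) the corner's centre, 28 mm above the table, on the tongue's face once flat. Steel strip 28 mm wide, 4 mm thick, 47 mm long from its pivot under the corner's front edge to its free end in front. Starts raised 0.5 to 0.61 rad (face 20 to 24 mm above this point), stays where left; goes down with 6 to 8 N.
- foot_soft (a joint): How far the soft foot, under the one corner that rocks, is pressed down: 0 at rest, up to 0.004 m. It moves when the corner above it is pressed (gives from about 4 N, fully down at about 8 N); the other corners do not give. Which corner it is under changes from run to run and cannot be seen.
- shim_soft (a joint): Angle of the shim tongue at the corner that rocks (which corner is not told): 0 to 0.11 rad at the start (raised), grows as it is pressed, 0.61 rad fully flat. Flat, a ridge at its inner end stands close under the corner and keeps it from sinking.
- shim_p (a joint): Angle of the shim tongue at one of the three firm corners (which one is not told): 0 to 0.11 rad at the start (raised), 0.61 rad flat. To be left raised.
- shim_q (a joint): Angle of the shim tongue at one of the three firm corners (which one is not told): 0 to 0.11 rad at the start (raised), 0.61 rad flat. To be left raised.
- shim_r (a joint): Angle of the shim tongue at one of the three firm corners (which one is not told): 0 to 0.11 rad at the start (raised), 0.61 rad flat. To be left raised.
- bone_a: Loose bone fragment, 50 x 21 x 12 mm, on the bed between the two front tongues. Bystander: leave it. Origin: centre of its underside.
- bone_b: Loose bone fragment, 55 x 25 x 14 mm, on the paper sheet left of the plate. Bystander: leave it. Origin: centre of its underside.
- bone_c: Loose bone fragment, 38 x 23 x 13 mm, on the paper sheet left of the plate. Bystander: leave it. Origin: centre of its underside.
- jar: Glass jar, 60 mm across, 95 mm tall, right of the plate. Bystander: leave it. Origin: centre of its underside.
- brush: Hand brush lying right of the plate. Bystander: leave it. Origin: inside it, near its middle.
- cards: Stack of blank paper cards, 75 x 105 x 30 mm, right of the plate. Bystander: leave it. Origin: centre of its underside.
- camera: Black camera, 55 x 115 x 88 mm, left of the plate, behind the paper sheet. Bystander: leave it. Origin: centre of its underside.

How it is judged (in metres and radians):
On the way, in this order (a step that is already met when the one before it is completed fails the run):
1. the corner that rocks is pressed down with the fingers at least 2 mm, its shim tongue still raised (value of joint foot_soft above 0.002 m and value of joint shim_soft below 0.25 rad and contact force between the fingers and plate above 1 N), for 0.1 s.
2. the shim tongue of that corner is pressed flat (value of joint shim_soft above 0.53 rad and value of joint each of shim_p, shim_q, shim_r below 0.25 rad), for 0.2 s.
At the end, for the whole second after the job is handed in: The tongue at the corner that rocked is flat (its joint above 0.53 of 0.61 rad), the other three are raised (below 0.25 rad), the plate rests level (within 0.02 rad) on its feet, the soft foot not pressed more than 1.5 mm, within 12 mm of where it stood (all of step 2 and value of joint foot_soft below 0.0015 m and distance of plate from where it was at the start of the episode below 0.012 m and angle between plate's own z axis and vertical below 0.02 rad and linear speed of plate below 0.01 m/s); the robot touches nothing.
It fails at once if a tongue at a firm corner is pressed down (beyond 0.25 rad) (value of joint any of shim_p, shim_q, shim_r above 0.25 rad).
It fails at once if the plate is lifted or shoved (its centre moves more than 15 mm or it tilts more than 0.1 rad) (distance of plate from where it was at the start of the episode above 0.015 m or angle between plate's own z axis and vertical above 0.1 rad).
It fails at once if a bystander is moved more than 20 mm (distance of any of bone_a, bone_b, bone_c, jar, brush, cards, camera from where it was at the start of the episode above 0.02 m).
It also fails if it takes over 51 s, if anything falls off the work surface, if the arm or the gripper's body presses on something with over 40 N, if the wrist force passes 120 N, or if a joint passes its speed limit or range.

## Robot

A 7-joint arm with a two-finger parallel gripper is mounted at the origin on the work surface. World frame = base frame: x ahead of the robot, y to its left, z up, the work surface at z = 0. Lengths are in m, angles in degrees, forces in N, time in s.
With the tool pointing down it reaches from about 0.425 to 0.875 m from the base axis. Payload 4.7 kg.
Tool frame: the origin (TCP) lies between the finger pads; the fingertips stand 11 mm ahead of it and the grasp point (between the pads) lies 8 mm behind it (env.tcp_to_tips is the distance from the TCP to the fingertips, in m); z points along the fingers, y is the line along which they close (so a half turn about z gives the same grasp; the last joint's range is limited). The gripper opens to 87 mm and grips with 3 to 60 N. Pads are 19 mm wide; open, the fingers measure 117 mm over their backs; the gripper's body (75 mm by 190 mm) begins 51 mm behind the grasp point.
Start: joints at [-63.077, 18.392, -4.016, 83.108, 1.295, 78.541, -3.26], TCP at [0.286, 0.584, 0.234] pointing down, gripper open.
Joint ranges: [-163.93, 163.93], [-17.29, 119.83], [-79.2, 71.16], [3.27, 140.29], [-89.18, 269.18], [5.43, 117.66], [-154.24, 154.24]. Speed limits (degrees/s): [147.25, 147.25, 180, 180, 180, 180, 180].

## Interface

Orientations are given as [roll, pitch, yaw] about the fixed x, y, z axes, in that order (R = Rz(yaw) Ry(pitch) Rx(roll)).
In Python, from cell import env, viewer gives the robot as it stands.
- The arm moves only by the tool step_arm, never from a script. Its arguments are lists of equal length, an entry for each row: "delta_pos": the shift along the tool's x, y, z in units of 0.2 m (1.0 is 0.2 m), a list of three; "rot": the turn, a rotation vector about the tool's x, y, z in units of 1.5 rad (1.0 is 1.5 rad), a list of three; "gripper": the gripper command: -1 is shut, 1 is fully open, values between are in proportion. A call has 1 to 20 rows; each row is the pose to reach, as a shift and turn from the pose commanded when the call began, along the tool's axes at that moment; what a row does not reach only later rows make up. A row lasts 1/8 s, in which the tool goes at most 62.5 mm and 10.7 degrees, less where a joint would pass 70% of its speed; a pose out of reach is approached as far as the arm can. A call with a number of a shift or a turn outside -1 to 1 is refused whole. A call with a gripper value outside its range is refused whole. The fingers move at their own pace and stop on an object; "squeeze" is the grip in N (left out, the last holds). Time passes only in rows, so rows that repeat a pose let the fingers close. It gives the time, the measured TCP pose, the force, the opening and the grip force at its end, in the units of the state.
- env.get_obs(): the state, without advancing time (a new reading comes with each control period).
- viewer.read_camera(name): name is "scene" or "top" or "wrist"; returns a dict with "img" (400x640x3 uint8, red, green, blue), "fx", "fy", "cx", "cy" (pixels), "pose" (4x4, takes a point from camera to world coordinates). Camera axes: x right, y down, z forward; pixel columns grow to the right and rows downward; lengths in m; the calibration is good to about 2 mm. A picture is of the moment at which its call begins. There is no depth.
- env.sign_off(): hands the job in; it is judged then, once.
The state is a dict: "time_s": time; "qpos": joint angles; "joint_velocities": joint speeds; "effort": joint torques, N m; "tool_pos": TCP position; "tool_rot": TCP orientation; "force": force on the tool from outside, world axes, zero at the start; "wrist_torque": the same for the moment, N m; "grip_width": finger opening in m; "grasp_force": force on a finger pad.
Only numpy, scipy, OpenCV 4.12 (cv2) and the standard library are available. Lean on these libraries where they do the work, as an engineer would, in place of code of your own. Each camera call takes 0.05 s, during which the arm holds its last target. There are 200 camera calls.

## Working session

There is one attempt and no reset: what is moved stays moved. The work goes in short steps, Python scripts to look and compute and a tool call to move; the robot and the scene stay as the last step left them, time stands still between calls to the robot, and variables do not carry over. Pictures are saved under pics/ and viewed, at most 10 in all, crops included, and the job is handed in when it is done.

Besides the shell and the picture viewer there is one more tool, called after "Request:" by a JSON object that holds its "op" and its "data". step_arm: Moves the arm, as the interface text tells. Shifts and turns lie within -1 to 1; 1 stands for 0.2 m of shift or 1.5 rad of turn. Its arguments: {"type":"object","properties":{"delta_pos":{"type":"array"},"rot":{"type":"array"},"gripper":{"type":"array"},"squeeze":{"type":"number"}},"required":["delta_pos","rot","gripper"]}

```bash
mkdir -p pics
python3 - <<'E'
from cell import env, viewer
import cv2
for n in ("top","scene"):
    c=viewer.read_camera(n); cv2.imwrite(f"pics/{n}0.png",c["img"][:,:,::-1]); print(n,c["fx"],c["fy"],c["cx"],c["cy"],c["pose"].round(4).tolist())
print(env.get_obs(), env.tcp_to_tips)
E
```

```text
top 427.81446959127067 427.81446959127067 324.04156911680644 191.42778264059515 [[-0.0042, -0.9931, 0.1176, 0.4112], [-0.9997, 0.0013, -0.0244, 0.0268], [0.0241, -0.1176, -0.9928, 1.1131], [0.0, 0.0, 0.0, 1.0]]
scene 363.5533421838886 363.5533421838886 317.5586565677432 202.08759798594323 [[-0.342, 0.5675, -0.749, 1.266], [0.9396, 0.1942, -0.2818, 0.2653], [-0.0144, -0.8002, -0.5996, 0.653], [0.0, 0.0, 0.0, 1.0]]
{'time_s': 0.1, 'qpos': array([-63.07668148,  18.4358028 ,  -4.01555579,  83.16683771,
         1.29547493,  78.54111038,  -3.25999943]), 'joint_velocities': array([ 0.02643328, -0.09274407, -0.02127095, -0.13493037, -0.08552002,
       -0.01006276, -0.00871107]), 'effort': array([-7.35204285e-04, -4.92570984e+01, -4.06173728e-01, -3.13397884e+01,
       -6.40886463e-02,  3.94671725e-02,  6.24841073e-05]), 'tool_pos': array([0.28595687, 0.58319664, 0.23256906]), 'tool_rot': array([-1.79901506e+02,  5.86255678e-03,  1.53886376e+02]), 'force': array([-0.59884762,  0.90354152,  0.13842712]), 'wrist_torque': array([0.02454837, 0.02928481, 0.02216143]), 'grasp_force': 0.0, 'grip_width': 0.08708504073031098} 0.011
```

Run:
```python
import cv2
a=cv2.imread("pics/top0.png"); cv2.imwrite("pics/top0c.png",cv2.resize(a[90:290,200:460],(780,600),interpolation=cv2.INTER_CUBIC))
```

```text
(no output)
```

View pics/top0.png

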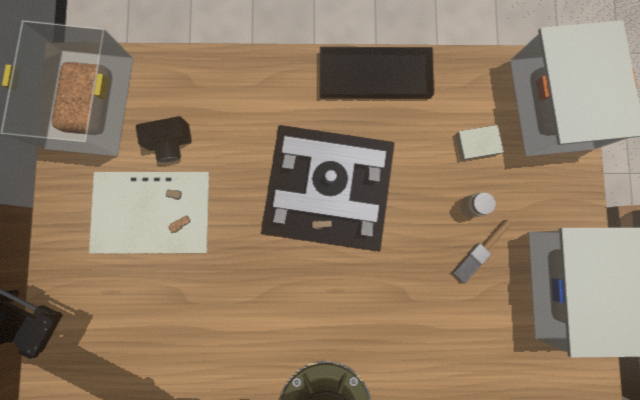

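View pics/scene0.png

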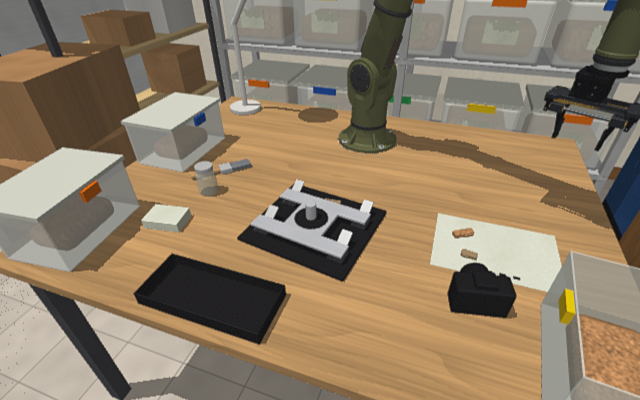

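The top view shows the plate around (330,178), with tongues near (289,160), (374,173), (280,215) and (367,228), and bone_a at (322,224). I'll enlarge it.

View pics/top0c.png

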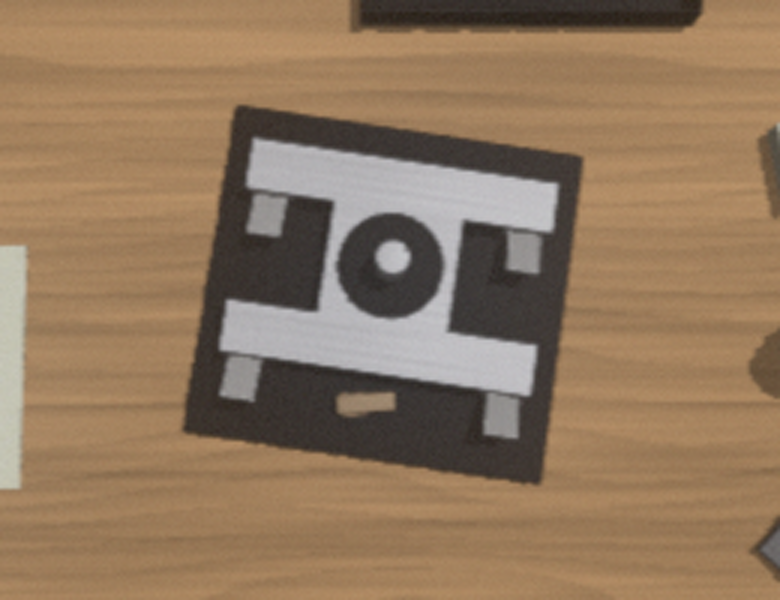

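```bash
cat > h.py <<'E'
import numpy as np
from scipy.spatial.transform import Rotation as R
TC=None
def ray(c,uv,z):
    P=np.array(c["pose"]); d=P[:3,:3]@[(uv[0]-c["cx"])/c["fx"],(uv[1]-c["cy"])/c["fy"],1]
    return (P[:3,3]+d*(z-P[2,3])/d[2])[:2]
def delta(o,p,rpy):   # world TCP target -> step_arm units
    r=R.from_euler('xyz',o["tool_rot"],degrees=True); t=R.from_euler('xyz',rpy,degrees=True)
    return (r.inv().apply(np.array(p)-o["tool_pos"])/0.2).round(4),((r.inv()*t).as_rotvec()/1.5).round(4)
E
python3 - <<'E'
from cell import env, viewer
from h import *
from scipy.optimize import least_squares
c=viewer.read_camera("top")
px=[(250,138),(558,184),(533,396),(220,348),(247,188),(555,233),(225,300),(537,345)]
m=np.array([(92,132),(92,-132),(-92,-132),(-92,132),(48,132),(48,-132),(-48,132),(-48,-132)])/1000
w=np.array([ray(c,(200+(u+.5)/3-.5,90+(v+.5)/3-.5),.042) for u,v in px])
f=lambda p: m@np.array([[np.cos(p[2]),-np.sin(p[2])],[np.sin(p[2]),np.cos(p[2])]]).T+p[:2]
s=least_squares(lambda p:(f(p)-w).ravel(),[.5,0,0]).x
print(s,np.degrees(s[2]),((f(s)-w)*1000).round(1).tolist())
np.save("plate.npy",s)
cr=np.array([(-70,110),(-70,-110),(70,110),(70,-110)])/1000
Rm=np.array([[np.cos(s[2]),-np.sin(s[2])],[np.sin(s[2]),np.cos(s[2])]])
o=env.get_obs()
for i,q in enumerate(cr):
    k=Rm@q+s[:2]; t=Rm@(q-[.052,0])+s[:2]; print(i+1,k,t)
    print(delta(o,[*k,.11],[180,0,180+np.degrees(s[2])]))
E
```

```text
[ 0.57156774 -0.01465638 -0.14814387] -8.488018628283887 [[0.3, -2.4], [1.0, -1.0], [-0.4, 1.3], [-2.3, 1.0], [0.2, 1.8], [-0.1, 2.0], [0.9, -1.7], [0.3, -1.0]]
1 [0.51857075 0.10447094] [0.46714032 0.11214627]
(array([-2.0978, -1.6368,  0.6162]), array([-1.000e-03, -1.000e-04, -2.051e-01]))
2 [ 0.48609818 -0.11311935] [ 0.43466775 -0.10544401]
(array([-2.4309, -2.6851,  0.6178]), array([-1.000e-03, -1.000e-04, -2.051e-01]))
3 [0.65703729 0.08380658] [0.60560686 0.09148191]
(array([-2.7649, -1.4248,  0.616 ]), array([-1.000e-03, -1.000e-04, -2.051e-01]))
4 [ 0.62456472 -0.13378371] [ 0.57313429 -0.12610837]
(array([-3.098 , -2.4732,  0.6176]), array([-1.000e-03, -1.000e-04, -2.051e-01]))
```

Request:
{"op": "step_arm", "data": {"delta_pos": [[-0.35, -0.27, 0], [-0.7, -0.55, 0], [-1, -0.8, 0], [-1, -0.8, 0], [-1, -0.8, 0], [-1, -0.8, 0]], "rot": [[0, 0, -0.1], [0, 0, -0.205], [0, 0, -0.205], [0, 0, -0.205], [0, 0, -0.205], [0, 0, -0.205]], "gripper": [[-1], [-1], [-1], [-1], [-1], [-1]]}}

```text
$.gripper[0]: bad value
```

Run:
```python
from cell import env
from h import *
o=env.get_obs(); print(o["tool_pos"],o["tool_rot"],o["force"],o["grip_width"]); print(delta(o,[.5186,.1045,.11],[180,0,171.5]))
```

```text
[0.28600475 0.58324849 0.23271554] [-1.79915659e+02  6.76910060e-03  1.53885429e+02] [1.2181198  0.26837669 1.02145647] 0.08681768198626465
(array([-2.0978, -1.6366,  0.6162]), array([-1.00e-03, -1.00e-04, -2.05e-01]))
```

Request:
{"op": "step_arm", "data": {"delta_pos": [[-0.35, -0.27, 0], [-0.7, -0.55, 0], [-1, -0.8, 0], [-1, -0.8, 0], [-1, -0.8, 0], [-1, -0.8, 0]], "rot": [[0, 0, -0.1], [0, 0, -0.205], [0, 0, -0.205], [0, 0, -0.205], [0, 0, -0.205], [0, 0, -0.205]], "gripper": [-1, -1, -1, -1, -1, -1]}}

```text
time_s: 0.9
tool_pos: [0.3952, 0.3519, 0.2336]
tool_rot: [180.0, -0.0, 171.4]
force: [-0.2, 0.5, -0.6]
grip_width: 0.0352
grasp_force: 0.0
```

Run:
```python
from cell import env
from h import *
o=env.get_obs(); print(o["tool_pos"],o["tool_rot"],o["force"],o["grip_width"]); print(delta(o,[.5186,.1045,.11],[180,0,171.5]))
```

```text
[0.3952256  0.351936   0.23359127] [ 1.79966318e+02 -1.96168606e-02  1.71443798e+02] [-0.15238772  0.52895844 -0.64793106] 0.035160849846930915
(array([-0.7943, -1.132 ,  0.617 ]), array([ 0.0004, -0.0002, -0.0007]))
```

Request:
{"op": "step_arm", "data": {"delta_pos": [[-0.25, -0.35, 0], [-0.5, -0.7, 0], [-0.7, -1, 0.1], [-0.795, -1, 0.3], [-0.795, -1, 0.3], [-0.795, -1, 0.3]], "rot": [[0, 0, 0], [0, 0, 0], [0, 0, 0], [0, 0, 0], [0, 0, 0], [0, 0, 0]], "gripper": [-1, -1, -1, -1, -1, -1]}}

```text
time_s: 1.65
tool_pos: [0.5226, 0.1311, 0.1721]
tool_rot: [-179.9, -0.1, 171.5]
force: [-0.3, 1.1, 0.7]
grip_width: 0.0005
grasp_force: 0.0
```

Run:
```python
from cell import env
from h import *
o=env.get_obs(); print(o["tool_pos"],o["tool_rot"],o["force"],o["grip_width"]); print(delta(o,[.5186,.1045,.07],[180,0,171.5]))
```

```text
[0.52260139 0.13109017 0.17206779] [-1.79912192e+02 -1.43678269e-01  1.71499659e+02] [-0.27245799  1.11672132  0.73157832] 0.000453410582120861
(array([-0.0011, -0.1337,  0.5105]), array([-0.001 , -0.0017, -0.    ]))
```

Request:
{"op": "step_arm", "data": {"delta_pos": [[0, -0.134, 0.2], [0, -0.134, 0.4], [0, -0.134, 0.53], [0, -0.134, 0.535], [0, -0.134, 0.535], [0, -0.134, 0.535], [0, -0.134, 0.535]], "rot": [[0, 0, 0], [0, 0, 0], [0, 0, 0], [0, 0, 0], [0, 0, 0], [0, 0, 0], [0, 0, 0]], "gripper": [-1, -1, -1, -1, -1, -1, -1]}}

```text
time_s: 2.52
tool_pos: [0.5198, 0.1046, 0.0677]
tool_rot: [179.9, 0.1, 171.5]
force: [0.3, -0.7, 0.5]
grip_width: 0.0003
grasp_force: 0.0
```

Run:
```python
from cell import env, viewer
from h import *
import cv2
o=env.get_obs(); print(o["tool_pos"],o["tool_rot"],o["force"],o["grip_width"]); print(delta(o,[.5186,.1045,.053],[180,0,171.5]))
a=viewer.read_camera("scene")["img"][:,:,::-1]; b=viewer.read_camera("top")["img"][:,:,::-1]
cv2.imwrite("pics/c1.png",cv2.resize(np.hstack([a[140:300,230:430],b[100:260,230:430]]),(800,320),interpolation=cv2.INTER_CUBIC))
```

```text
[0.51977019 0.1045866  0.06771486] [1.79935719e+02 9.93213555e-02 1.71514982e+02] [ 0.29552643 -0.65321671  0.5178812 ] 0.0003134617805674501
(array([ 0.0059, -0.0014,  0.0736]), array([0.0007, 0.0012, 0.0002]))
```

View pics/c1.png

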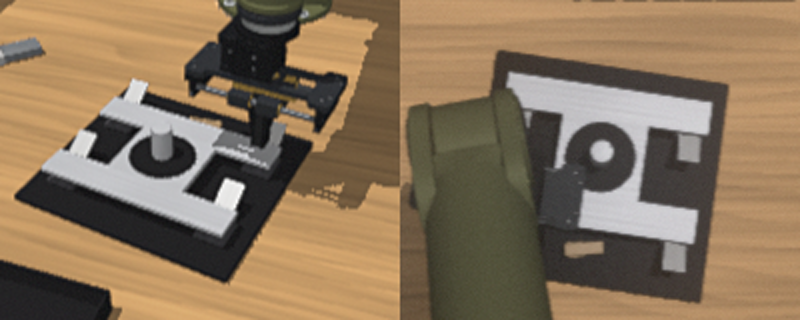

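Request:
{"op": "step_arm", "data": {"delta_pos": [[0, 0, 0.03], [0, 0, 0.05], [0, 0, 0.05], [0, 0, 0.05]], "rot": [[0, 0, 0], [0, 0, 0], [0, 0, 0], [0, 0, 0]], "gripper": [-1, -1, -1, -1]}}

```text
time_s: 3.12
tool_pos: [0.519, 0.1041, 0.0565]
tool_rot: [-180.0, -0.0, 171.5]
force: [0.3, -0.6, 1.0]
grip_width: 0.0005
grasp_force: 0.0
```

Request:
{"op": "step_arm", "data": {"delta_pos": [[0, 0, 0.005], [0, 0, 0.01], [0, 0, 0.01], [0, 0, 0.01]], "rot": [[0, 0, 0], [0, 0, 0], [0, 0, 0], [0, 0, 0]], "gripper": [-1, -1, -1, -1]}}

```text
time_s: 3.62
tool_pos: [0.5191, 0.1042, 0.0546]
tool_rot: [180.0, 0.0, 171.5]
force: [-0.6, 0.1, 0.7]
grip_width: 0.0005
grasp_force: 0.0
```

Request:
{"op": "step_arm", "data": {"delta_pos": [[0, 0, 0.005], [0, 0, 0.01], [0, 0, 0.01], [0, 0, 0.01]], "rot": [[0, 0, 0], [0, 0, 0], [0, 0, 0], [0, 0, 0]], "gripper": [-1, -1, -1, -1]}}

```text
time_s: 4.12
tool_pos: [0.5192, 0.1041, 0.0534]
tool_rot: [180.0, 0.0, 171.5]
force: [-2.8, -0.2, 5.9]
grip_width: 0.0002
grasp_force: 3.1
```

Request:
{"op": "step_arm", "data": {"delta_pos": [[0, 0, 0.005], [0, 0, 0.01], [0, 0, 0.01], [0, 0, 0.01]], "rot": [[0, 0, 0], [0, 0, 0], [0, 0, 0], [0, 0, 0]], "gripper": [-1, -1, -1, -1]}}

```text
time_s: 4.62
tool_pos: [0.5193, 0.1042, 0.0533]
tool_rot: [180.0, -0.0, 171.5]
force: [-6.8, -1.8, 19.9]
grip_width: 0.0009
grasp_force: 9.8
```

Request:
{"op": "step_arm", "data": {"delta_pos": [[0, 0, -0.1], [0, 0, -0.2], [0, -0.3, -0.2], [0, -0.6, -0.2], [0, -0.9, -0.2], [0, -1, -0.2], [0, -1, -0.2], [0, -1, -0.2]], "rot": [[0, 0, 0], [0, 0, 0], [0, 0, 0], [0, 0, 0], [0, 0, 0], [0, 0, 0], [0, 0, 0], [0, 0, 0]], "gripper": [-1, -1, -1, -1, -1, -1, -1, -1]}}

```text
time_s: 5.62
tool_pos: [0.4898, -0.0921, 0.0905]
tool_rot: [180.0, -0.0, 171.6]
force: [-0.0, 0.7, -0.1]
grip_width: 0.0002
grasp_force: 0.0
```

Run:
```python
from cell import env
from h import *
o=env.get_obs(); print(o["tool_pos"],o["tool_rot"],o["force"]); print(delta(o,[.4861,-.1131,.055],[180,0,171.5]))
```

```text
[ 0.48979424 -0.09208246  0.09047173] [ 1.79957147e+02 -4.03285107e-03  1.71601214e+02] [-0.0295231   0.70167103 -0.14189898]
(array([ 0.0029, -0.1068,  0.1773]), array([ 0.0005, -0.    ,  0.0012]))
```

Request:
{"op": "step_arm", "data": {"delta_pos": [[0, -0.105, 0.0], [0, -0.105, 0.1], [0, -0.105, 0.17], [0, -0.105, 0.175], [0, -0.105, 0.18], [0, -0.105, 0.185], [0, -0.105, 0.19], [0, -0.105, 0.19], [0, -0.105, 0.19]], "rot": [[0, 0, 0], [0, 0, 0], [0, 0, 0], [0, 0, 0], [0, 0, 0], [0, 0, 0], [0, 0, 0], [0, 0, 0], [0, 0, 0]], "gripper": [-1, -1, -1, -1, -1, -1, -1, -1, -1]}}

```text
time_s: 6.75
tool_pos: [0.4869, -0.1143, 0.0534]
tool_rot: [180.0, 0.1, 171.5]
force: [-0.7, 0.6, 5.2]
grip_width: 0.0005
grasp_force: 2.8
```

Request:
{"op": "step_arm", "data": {"delta_pos": [[0, 0, 0.005], [0, 0, 0.01], [0, 0, 0.01], [0, 0, 0.01]], "rot": [[0, 0, 0], [0, 0, 0], [0, 0, 0], [0, 0, 0]], "gripper": [-1, -1, -1, -1]}}

```text
time_s: 7.25
tool_pos: [0.487, -0.1144, 0.0533]
tool_rot: [179.9, 0.0, 171.5]
force: [-7.5, 2.3, 21.3]
grip_width: 0.0004
grasp_force: 10.4
```

Request:
{"op": "step_arm", "data": {"delta_pos": [[0, 0, -0.1], [0, 0, -0.2], [-0.3, 0, -0.2], [-0.55, 0, -0.2], [-0.7, 0, -0.2], [-0.7, 0, -0.2], [-0.7, 0, -0.15], [-0.7, 0, -0.08], [-0.7, 0, -0.04], [-0.7, 0, -0.04], [-0.7, 0, -0.04]], "rot": [[0, 0, 0], [0, 0, 0], [0, 0, 0], [0, 0, 0], [0, 0, 0], [0, 0, 0], [0, 0, 0], [0, 0, 0], [0, 0, 0], [0, 0, 0], [0, 0, 0]], "gripper": [-1, -1, -1, -1, -1, -1, -1, -1, -1, -1, -1]}}

```text
time_s: 8.62
tool_pos: [0.625, -0.1351, 0.0589]
tool_rot: [180.0, 0.0, 171.5]
force: [0.6, -0.5, -0.3]
grip_width: 0.0003
grasp_force: 0.0
```

Request:
{"op": "step_arm", "data": {"delta_pos": [[0, 0, 0.01], [0, 0, 0.02], [0, 0, 0.025], [0, 0, 0.03], [0, 0, 0.03], [0, 0, 0.03]], "rot": [[0, 0, 0], [0, 0, 0], [0, 0, 0], [0, 0, 0], [0, 0, 0], [0, 0, 0]], "gripper": [-1, -1, -1, -1, -1, -1]}}

```text
time_s: 9.38
tool_pos: [0.6249, -0.1351, 0.0529]
tool_rot: [180.0, 0.0, 171.5]
force: [-1.5, 0.8, 4.6]
grip_width: 0.0007
grasp_force: 2.4
```

Request:
{"op": "step_arm", "data": {"delta_pos": [[0, 0, 0.005], [0, 0, 0.01], [0, 0, 0.01], [0, 0, 0.01]], "rot": [[0, 0, 0], [0, 0, 0], [0, 0, 0], [0, 0, 0]], "gripper": [-1, -1, -1, -1]}}

```text
time_s: 9.88
tool_pos: [0.625, -0.1352, 0.0513]
tool_rot: [180.0, 0.0, 171.5]
force: [-1.7, 1.0, 7.2]
grip_width: 0.0002
grasp_force: 3.4
```

Request:
{"op": "step_arm", "data": {"delta_pos": [[0, 0, 0.005], [0, 0, 0.005], [0, 0, 0.005], [0, 0, 0.005]], "rot": [[0, 0, 0], [0, 0, 0], [0, 0, 0], [0, 0, 0]], "gripper": [-1, -1, -1, -1]}}

```text
time_s: 10.38
tool_pos: [0.6251, -0.1352, 0.0505]
tool_rot: [180.0, 0.0, 171.5]
force: [-3.6, 1.0, 7.5]
grip_width: -0.0001
grasp_force: 3.9
```

Corner 4 gives, with about 2.8 mm of sink at 7 N. I'll press a little more to be sure.

Request:
{"op": "step_arm", "data": {"delta_pos": [[0, 0, 0.005], [0, 0, 0.01], [0, 0, 0.01], [0, 0, 0.01]], "rot": [[0, 0, 0], [0, 0, 0], [0, 0, 0], [0, 0, 0]], "gripper": [-1, -1, -1, -1]}}

```text
time_s: 10.88
tool_pos: [0.6252, -0.1353, 0.0496]
tool_rot: [180.0, 0.0, 171.5]
force: [-4.6, 0.3, 14.2]
grip_width: 0.0004
grasp_force: 6.9
```

Request:
{"op": "step_arm", "data": {"delta_pos": [[0, 0, -0.1], [0, 0, -0.25], [0, 0, -0.3], [0.15, 0, -0.3], [0.26, 0, -0.3], [0.26, 0, -0.3], [0.26, 0, -0.3], [0.26, 0, -0.3]], "rot": [[0, 0, 0], [0, 0, 0], [0, 0, 0], [0, 0, 0], [0, 0, 0], [0, 0, 0], [0, 0, 0], [0, 0, 0]], "gripper": [-1, -1, -1, -1, -1, -1, -1, -1]}}

```text
time_s: 11.88
tool_pos: [0.5742, -0.1275, 0.1074]
tool_rot: [-180.0, 0.0, 171.5]
force: [-1.0, 0.3, 0.4]
grip_width: 0.0005
grasp_force: 0.0
```

Run:
```python
from cell import env, viewer
from h import *
import cv2
o=env.get_obs(); print(o["tool_pos"],o["tool_rot"],o["force"]); print(delta(o,[.5731,-.1261,.039],[180,0,171.5]))
a=viewer.read_camera("scene")["img"][:,:,::-1]
cv2.imwrite("pics/c4.png",cv2.resize(a[150:300,220:420],(800,600),interpolation=cv2.INTER_CUBIC))
```

```text
[ 0.57421676 -0.12745151  0.10743375] [-1.79980768e+02  2.64172003e-02  1.71520200e+02] [-0.9607213   0.2556123   0.36574529]
(array([0.0067, 0.006 , 0.3422]), array([-0.0002,  0.0003,  0.0002]))
```

View pics/c4.png

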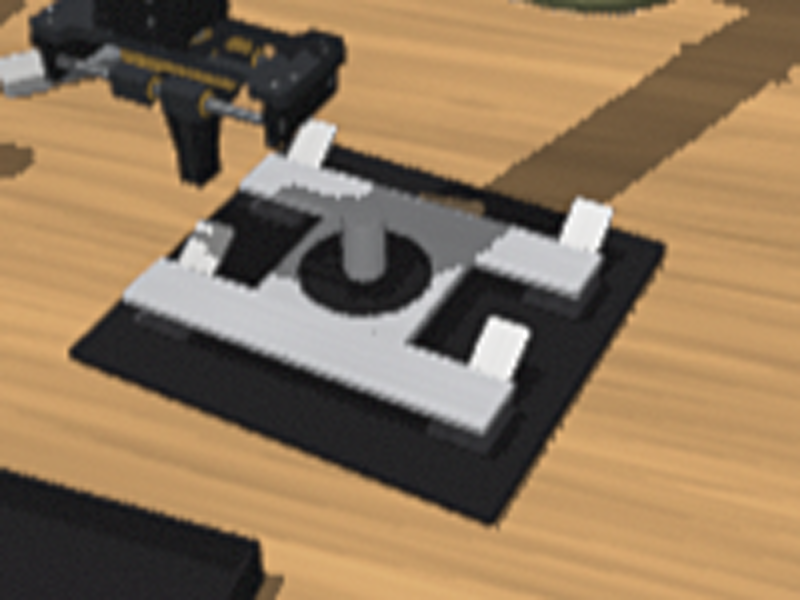

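Request:
{"op": "step_arm", "data": {"delta_pos": [[0.007, 0.006, 0.1], [0.007, 0.006, 0.2], [0.007, 0.006, 0.23], [0.007, 0.006, 0.25], [0.007, 0.006, 0.27], [0.007, 0.006, 0.29], [0.007, 0.006, 0.31], [0.007, 0.006, 0.33], [0.007, 0.006, 0.34], [0.007, 0.006, 0.34], [0.007, 0.006, 0.34]], "rot": [[0, 0, 0], [0, 0, 0], [0, 0, 0], [0, 0, 0], [0, 0, 0], [0, 0, 0], [0, 0, 0], [0, 0, 0], [0, 0, 0], [0, 0, 0], [0, 0, 0]], "gripper": [-1, -1, -1, -1, -1, -1, -1, -1, -1, -1, -1]}}

```text
time_s: 13.3
tool_pos: [0.5722, -0.1262, 0.0396]
tool_rot: [-180.0, -0.0, 171.5]
force: [-1.7, -0.0, 2.2]
grip_width: 0.0006
grasp_force: 1.2
```

Request:
{"op": "step_arm", "data": {"delta_pos": [[0, 0, 0.005], [0, 0, 0.01], [0, 0, 0.01], [0, 0, 0.01]], "rot": [[0, 0, 0], [0, 0, 0], [0, 0, 0], [0, 0, 0]], "gripper": [-1, -1, -1, -1]}}

```text
time_s: 13.8
tool_pos: [0.5722, -0.1262, 0.0392]
tool_rot: [180.0, -0.0, 171.5]
force: [-5.2, 0.6, 14.1]
grip_width: 0.0002
grasp_force: 6.6
```

Request:
{"op": "step_arm", "data": {"delta_pos": [[0, 0, 0.005], [0, 0, 0.005], [0, 0, 0.005], [0, 0, -0.1], [0, 0, -0.3], [0, 0, -0.6], [0, 0, -0.6], [0, 0, -0.6], [0, 0, -0.6]], "rot": [[0, 0, 0], [0, 0, 0], [0, 0, 0], [0, 0, 0], [0, 0, 0], [0, 0, 0], [0, 0, 0], [0, 0, 0], [0, 0, 0]], "gripper": [-1, -1, -1, -1, -1, -1, -1, -1, -1]}}

```text
time_s: 14.92
tool_pos: [0.5713, -0.1257, 0.1558]
tool_rot: [-180.0, -0.2, 171.5]
force: [1.3, 0.8, -0.1]
grip_width: 0.0005
grasp_force: 0.0
```

Run:
```python
from cell import env, viewer
from h import *
import cv2
a=viewer.read_camera("scene")["img"][:,:,::-1]
cv2.imwrite("pics/c5.png",cv2.resize(a[150:300,220:420],(800,600),interpolation=cv2.INTER_CUBIC))
print(env.get_obs()["force"])
```

```text
[ 0.83121363 -0.36057921  0.00279249]
```

View pics/c5.png

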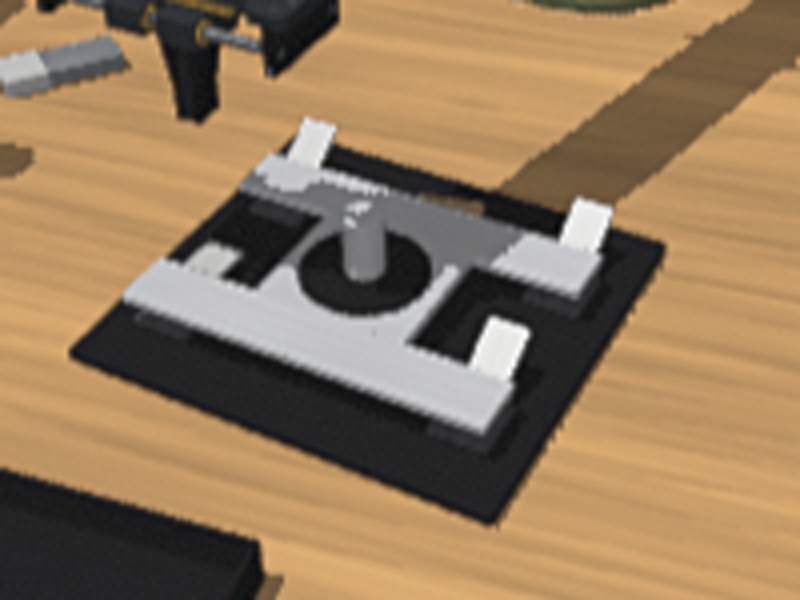

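The tongue of corner 4 (215,258) lies flat. The other three, at (312,145), (585,225) and (500,350), are still raised, the plate has not moved and the gripper is clear.

```bash
python3 -c "
from cell import env
print(env.sign_off())"
```

```text
the job is handed in; nothing more can be done
None
```

The rear right corner (corner 4) was the one that rocked: its shim tongue is pressed flat, the other three are still raised, and the job is handed in (no verdict was returned).

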